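# Vent-hold the filler cap of a spare hydraulic tank for its purge before packing

## Robot

A 7-joint arm with a two-finger parallel gripper is mounted at the origin on the work surface. World frame = base frame: x ahead of the robot, y to its left, z up, the work surface at z = 0. Lengths are in m, angles in rad, forces in N, time in s.
With the tool pointing down it reaches from about 0.4 to 0.85 m from the base axis. Payload 10.4 kg.
Tool frame: the origin (TCP) lies midway between the tips of the shut fingers; the grasp point (between the pads) lies 19 mm behind it; z points along the fingers, y is the line along which they close (so a half turn about z gives the same grasp; the last joint's range is limited). The gripper opens to 87 mm and grips with 3 to 60 N. Pads are 19 mm wide; open, the fingers measure 117 mm over their backs; the gripper's body (75 mm by 190 mm) begins 51 mm behind the grasp point.
Start: joints at [-1.307, 0.332, -0.065, 1.46, 0.022, 1.35, -0.088], TCP at [0.177, 0.599, 0.223] pointing down, gripper open.
Joint ranges: [-2.6, 2.6], [-0.5, 2.12], [-1.47, 1.34], [0.16, 2.42], [-1.27, 4.41], [0.06, 2.06], [-2.6, 2.6]. Speed limits (rad/s): [2.22, 2.22, 2.79, 2.79, 3.14, 3.14, 3.14].

## Interface

Orientations are given as a unit quaternion [x, y, z, w].
In Python, from bench import r gives the robot as it stands.
- The arm moves only by the tool arm_command, never from a script. Its argument "moves" is one flat list of numbers, 4 for each row, row after row: the shift along the tool's x, y, z in cm, then the turn about the tool's z in degrees. A call has 1 to 12 rows; each row shifts and turns the commanded pose from where the row before left it, along the tool's axes as they then stand; what a row does not reach is not made up. A row lasts 1/12 s, in which the tool goes at most 41.7 mm and 7.16 degrees, less where a joint would pass 70% of its speed; a pose out of reach is approached as far as the arm can. A call with a gripper value outside its range is refused whole. "fingers" is the opening in per cent of the stroke, from 0 (shut) to 100 (fully open), set as the call begins (left out, the last holds). The fingers move at their own pace and stop on an object; "squeeze" is the grip in N (left out, the last holds). Time passes only in rows, so rows that do not move let the fingers close. It gives the time, the measured TCP pose, the force, the opening and the grip force at its end, in the units of the state.
- r.read_state(): the state, without advancing time (a new reading comes with each control period).
- r.camera(name): name is "scene" or "side" or "wrist"; returns the picture (420x560x3 uint8, red, green, blue); there is no depth.
- r.camera_info(name): a dict with "fx", "fy", "cx", "cy" (pixels), "origin" and "attitude" of the camera in the world. Camera axes: x right, y up, looking along -z (the intrinsics and any distortion apply to the point x, -y, -z); pixel columns grow to the right and rows downward; lengths in m; the calibration is good to about 2 mm. A picture is of the moment at which its call begins: read the wrist's pose just before it. camera_info takes no time and is no camera call; for the wrist camera it gives the pose at the moment of the call.
- r.close_job(): hands the job in; it is judged then, once.
The state is a dict: "time": time; "joint_positions": joint angles; "joint_vel": joint speeds; "joint_torque": joint torques, N m; "ee_pos": TCP position; "eef_rot": TCP orientation; "ft_force": force on the tool from outside, world axes, zero at the start; "torque": the same for the moment, N m; "width": finger opening in m; "grip_force": force on a finger pad.
Only numpy, scipy, OpenCV 4.12 (cv2) and the standard library are available. Lean on these libraries where they do the work, as an engineer would, in place of code of your own. Each camera call takes 0.05 s, during which the arm holds its last target. There are 200 camera calls.

## Task

Get the spare hydraulic tank ready for its nitrogen purge before it is packed: first screw the yellow cap on its port clockwise until it stops. Then take the black bayonet filler cap, set it into the filler neck, press it down and turn it clockwise halfway to the lock, to the yellow vent mark, never as far as the click at the red mark. Finish while still gripping the cap and holding it there, so that the gas can vent past it; leave the other things on the bench where they are.

Things in the scene. Friction and masses are not known exactly. Their poses are not given: they have to be found in the camera images.
- tank: Blue steel spare tank, 190 x 270 x 122 mm, on a plywood board 220 x 300 x 18 mm; fixed. Origin: centre of the board's underside, on the bench; z up, y along its long side; top plate at z = 140 mm. On top, at x = 0: filler neck at y = -65 mm, yellow screw cap at y = +75 mm. The neck's two slots lie along the tank's x axis, towards +x and -x.
- neck_mouth (a point): Centre of the filler neck's mouth, 168 mm above the bench. Aluminium neck 28 mm high, 58 mm outside, 50 mm bore; a 5 mm thick rim narrows the mouth to 34 mm, except at two opposite slots 14 mm wide that reach out to the bore. Tabs pass down the slots, then turn clockwise (from above) under the rim; anticlockwise is blocked.
- vent_mark (a point): Yellow mark on the flange, 38 mm from the neck's axis, 144 mm above the bench: vent position, 45 degrees clockwise of the slot on the tank's +x side (a second one lies opposite). White marks: slots, 0 degrees. Red: locked, 90 degrees, where the tabs click behind a hump against a stop. Unless the cap is held down the hump rubs from about 58 degrees.
- strainer (a joint): Travel (m) of the sprung brass strainer disc in the neck, 0 at rest (6.5 mm below the mouth), positive when pressed down, at most 0.010. It pushes back 1.3 N per mm. A cap set in the slots rests on it, tabs still between the slots' sides; pressing with about 5 N (travel 3.5 mm) brings the tabs below the rim, about 10 N (7.5 mm) the cap's disc onto the mouth.
- port_cap (a joint): Turn of the captive yellow screw cap, rad: 0 = tight against its stop, positive = loose (anticlockwise from above). It starts 0.7 to 1.3 rad loose; clockwise tightens it. It turns with light friction (0.06 N m), stays where it is left, and does not lift or come off.
- port_cap_top (a point): Centre of the top face of the yellow screw cap, on its upright axis, 180 mm above the bench. Ribbed cylinder, 40 mm across and 30 mm high; below it 10 mm of boss down to the tank's top plate. A black line on its top turns with it.
- filler_cap: Loose black bayonet cap standing on its plug, 50 mm high, about 100 g. Origin: centre of the plug's underside; z up. Plug 26 mm across, 14 mm long; at its foot two tabs along the cap's x axis, 44 mm tip to tip, 8 mm wide, 5 mm high. Disc 64 mm across, z = 14 to 24 mm. Fits either way round. In the neck its origin is 14 mm below the mouth fully pressed, 10 mm with the tabs up against the rim.
- cap_bar (a point): Centre of the top of the filler cap's grip bar, 50 mm above the cap's origin. The bar lies along the cap's x axis, right above the tabs: 60 mm long, 16 mm wide, 26 mm high (z = 24 to 50 mm of the cap), with a white mark at each end of its top.
- cap_tab (a point): Tip of the filler cap's tab on the cap's +x side: 22 mm from the cap's axis, 2.5 mm above its origin (the other tab lies opposite). Turning clockwise from the tank's +x slot it goes towards the tank's -y, from the -x slot towards +y.
- seal: Bystander: black rubber ring lying flat, 68 mm outside, 10 mm thick.
- plug: Bystander: red plastic transport plug, 38 mm across and 22 mm high.
- tape_roll: Bystander: roll of brown packing tape lying flat, 110 mm across, 50 mm high.
- box_cutter: Bystander: box cutter with a red handle, about 150 mm long.
- fitting: Bystander: brass hexagon pipe fitting standing upright, 50 mm high.
- crane_pin: Bystander: lying steel pin with a square head, 110 mm long, 28 mm thick.

How it is judged:
On the way, in this order (a step that is already met when the one before it is completed fails the run):
1. the yellow screw cap is turned clockwise to its stop (value of joint port_cap below 0.1 rad), for 0.2 s.
2. the filler cap is pressed into the neck through the slots, its tabs below the rim (horizontal distance between filler_cap and neck_mouth below 0.006 m and angle between filler_cap's own z axis and vertical below 0.12 rad and z of filler_cap in the frame of tank below 0.1595 m and angle between the x axis of filler_cap and the x axis of tank, either way round below 0.4 rad), for 0.05 s.
At the end, for the whole second after the job is handed in: Filler cap upright in the neck (6 mm of centre), tabs under the rim (origin 8.5 to 16.5 mm below the mouth), turned 45 +- 12 degrees clockwise from the slots, at rest, gripped by the fingers (over 2 N); screw cap within 0.12 rad of its stop; no bystander moved 30 mm (horizontal distance between filler_cap and neck_mouth below 0.006 m and angle between filler_cap's own z axis and vertical below 0.12 rad and ((x of cap_tab in the frame of neck_mouth above 0 m and y of cap_tab in the frame of neck_mouth below 0 m) or (x of cap_tab in the frame of neck_mouth below 0 m and y of cap_tab in the frame of neck_mouth above 0 m)) and z of filler_cap in the frame of tank between 0.1515 and 0.1595 m and angle between the x axis of filler_cap and the x axis of tank, either way round between 0.575 and 0.995 rad and angular speed of filler_cap below 0.15 rad/s and linear speed of filler_cap below 0.02 m/s and contact force between the fingers and filler_cap above 2 N and value of joint port_cap below 0.12 rad and distance of each of seal, plug, tape_roll, box_cutter, fitting, crane_pin from where it was at the start of the episode below 0.03 m); the arm keeps its last pose, push and grip.
It fails at once if the filler cap is turned to the lock and clicks (83 degrees or more in the neck) (horizontal distance between filler_cap and neck_mouth below 0.006 m and angle between filler_cap's own z axis and vertical below 0.12 rad and z of filler_cap in the frame of tank below 0.1595 m and angle between the x axis of filler_cap and the x axis of tank, either way round above 1.45 rad).
It fails at once if a bystander is pushed 30 mm or more from its place (distance of any of seal, plug, tape_roll, box_cutter, fitting, crane_pin from where it was at the start of the episode above 0.03 m).
It also fails if it takes over 70 s, if anything falls off the work surface, if the arm or the gripper's body presses on something with over 40 N, if the wrist force passes 120 N, or if a joint passes its speed limit or range.

## Working session

There is one attempt and no reset: what is moved stays moved. The work goes in short steps, Python scripts to look and compute and a tool call to move; the robot and the scene stay as the last step left them, time stands still between calls to the robot, and variables do not carry over. Pictures are saved under pics/ and viewed, at most 10 in all, crops included, and the job is handed in when it is done.

Besides the shell and the picture viewer there is one more tool, called after ">>>" as name(argument=value, ...) on one line, values as JSON. arm_command: Moves the arm, as the interface text tells. Its arguments: {"type":"object","properties":{"moves":{"type":"array"},"fingers":{"type":"number"},"squeeze":{"type":"number"}},"required":["moves"]}

```bash
mkdir -p pics; cat > h.py <<'E'
import numpy as np, cv2
from scipy.spatial.transform import Rotation as R
from bench import r
def rot(a):
    a=np.array(a,float)
    return a if a.shape==(3,3) else R.from_quat(a).as_matrix()
def snap(n,f):
    i=r.camera_info(n); im=r.camera(n); cv2.imwrite(f'pics/{f}.png',im[:,:,::-1]); np.save(f'pics/{f}.npy',np.array([i],dtype=object),allow_pickle=True); return im,i
def info(f): return np.load(f'pics/{f}.npy',allow_pickle=True)[0]
def und(i,u,v):
    K=np.array([[i['fx'],0,i['cx']],[0,i['fy'],i['cy']],[0,0,1]])
    d=i.get('distortion',None)
    p=cv2.undistortPoints(np.array([[[u,v]]],float),K,np.array(d,float) if d is not None else None)[0,0]
    return np.array([p[0],-p[1],-1])
def pt(i,u,v,z):
    d=rot(i['attitude'])@und(i,u,v); o=np.array(i['origin']); return o+d*(z-o[2])/d[2]
E
python3 - <<'E'
from h import *
a,i=snap('scene','s0');b,j=snap('side','d0');c,k=snap('wrist','w0')
print(i,j,k);print(r.read_state())
E
```

```text
{'fx': 540.1114617170402, 'fy': 540.1114617170402, 'cx': 278.09298046129476, 'cy': 215.64338662870884, 'origin': array([1.0705922 , 1.01321945, 1.24360379]), 'attitude': array([0.0934575 , 0.38972832, 0.8852541 , 0.23601422])} {'fx': 402.43520557346733, 'fy': 402.43520557346733, 'cx': 283.7676995606318, 'cy': 209.18874086500378, 'origin': array([-0.02880039, -0.90250477,  0.75371479]), 'attitude': array([ 0.46961996, -0.14087957, -0.22887386,  0.84096777])} {'fx': 289.51465724651223, 'fy': 289.51465724651223, 'cx': 279.06403690043487, 'cy': 207.22602208217648, 'origin': array([0.09882752, 0.62165162, 0.38356803]), 'attitude': array([-0.12042679, -0.08854333,  0.59196931,  0.79197841])}
{'time': 0.15, 'joint_positions': array([-1.30663224,  0.33273566, -0.06468954,  1.46069798,  0.02161956,
        1.34990995, -0.08849539]), 'joint_vel': array([-1.67132189e-03, -2.81176764e-03, -5.87260639e-04, -3.74176064e-03,
        8.61862482e-05, -8.69109078e-04,  5.80011287e-04]), 'joint_torque': array([ 1.00538978e-04, -6.23621821e+01,  2.42897967e-02, -3.90148473e+01,
       -6.12725085e-02,  3.70487070e-02,  1.13884737e-04]), 'ee_pos': array([0.1767154 , 0.59921083, 0.22195517]), 'eef_rot': array([ 1.42883880e-01,  9.89739318e-01, -5.25836018e-04, -4.24946967e-05]), 'ft_force': array([-0.25257436, -0.42051567, -0.02557569]), 'torque': array([ 0.04009993, -0.01658567,  0.04639919]), 'grip_force': 0.0, 'width': 0.08721383584897224}
```

View pics/s0.png

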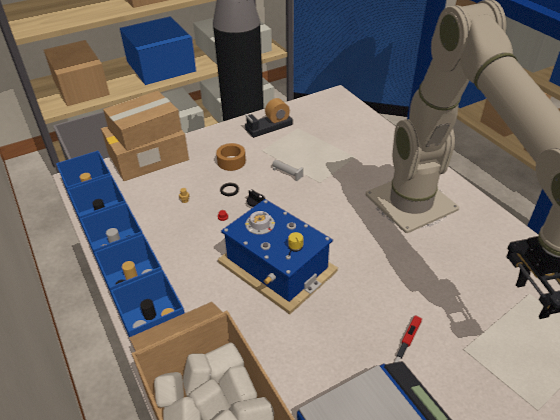

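View pics/d0.png

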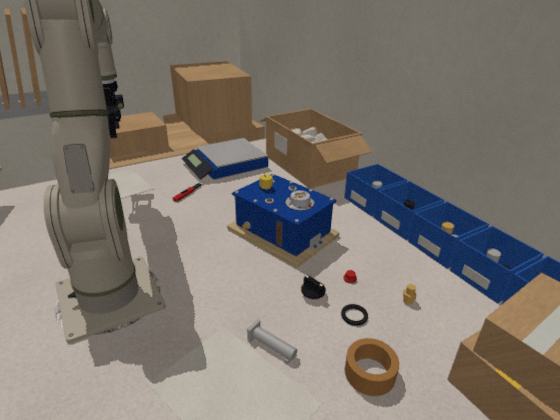

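The scene picture shows the neck at about (260,219), the yellow cap at (296,240) and the black cap at (256,199). In the side picture they are at (300,199), (266,181) and (313,287). I'll enlarge both.

```bash
python3 - <<'E'
import cv2
a=cv2.imread('pics/s0.png')[180:310,210:345]; b=cv2.imread('pics/d0.png')[165:305,225:345]
h=600
A=cv2.resize(a[:100,:],None,fx=5.9,fy=5.9,interpolation=cv2.INTER_CUBIC)
B=cv2.resize(b,None,fx=4.2,fy=4.2,interpolation=cv2.INTER_CUBIC)
cv2.imwrite('pics/s0c.png',A);cv2.imwrite('pics/d0c.png',B);print(A.shape,B.shape)
E
```

```text
(590, 796, 3) (588, 504, 3)
```

View pics/s0c.png

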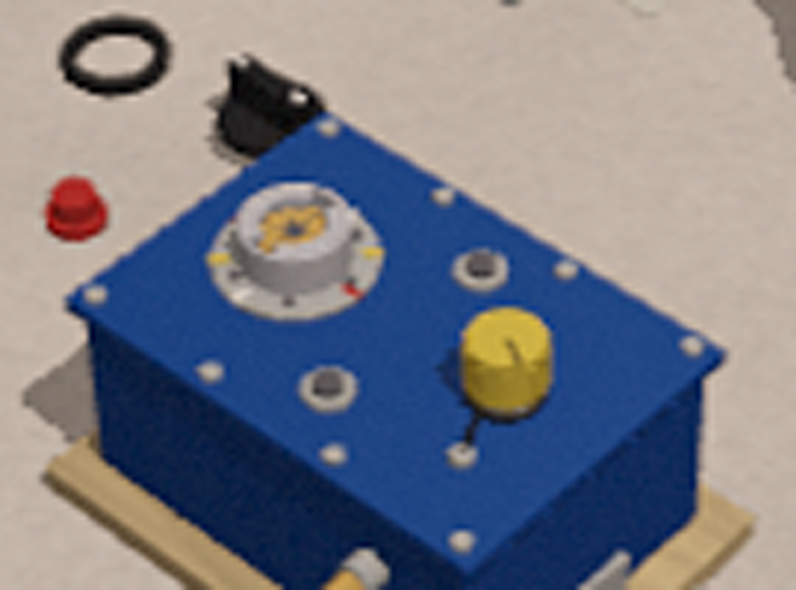

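View pics/d0c.png

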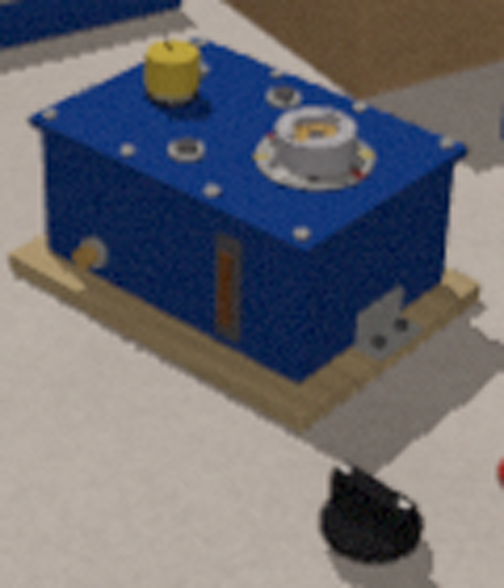

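```bash
python3 - <<'E'
from h import *
S=info('s0');D=info('d0')
s=lambda u,v,z:pt(S,u/5.9+210,v/5.9+180,z).round(4)
d=lambda u,v,z:pt(D,u/4.2+225,v/4.2+165,z).round(4)
for n,f,L in [('mouth',s,(293,222,.168)),('mouth',d,(317,127,.168)),('yel',s,(507,338,.18)),('yel',d,(172,52,.18)),
 ('bar',s,(243,62,.05)),('bar',s,(298,98,.05)),('bar',d,(343,470,.05)),('bar',d,(404,503,.05))]: print(n,f(*L))
cs=np.array([s(*p,.14) for p in [(75,302),(328,115),(722,355),(465,570)]])
cd=np.array([d(*p,.14) for p in [(463,150),(305,245),(38,120),(205,42)]])
for c in (cs,cd): print(c,c.mean(0)); 
E
```

```text
mouth [ 0.5675 -0.0303  0.168 ]
mouth [ 0.5659 -0.04    0.168 ]
yel [0.5238 0.1035 0.18  ]
yel [0.5213 0.0914 0.18  ]
bar [ 0.4733 -0.2803  0.05  ]
bar [ 0.4608 -0.2357  0.05  ]
bar [ 0.4584 -0.2437  0.05  ]
bar [ 0.4739 -0.2877  0.05  ]
[[ 0.675  -0.061   0.14  ]
 [ 0.4996 -0.1213  0.14  ]
 [ 0.4193  0.1321  0.14  ]
 [ 0.5959  0.1875  0.14  ]] [0.54745  0.034325 0.14    ]
[[ 0.6689 -0.079   0.14  ]
 [ 0.4999 -0.1286  0.14  ]
 [ 0.4182  0.1107  0.14  ]
 [ 0.5918  0.1635  0.14  ]] [0.5447  0.01665 0.14   ]
```

>>> arm_command(moves=[-3.15, -2.55, -0.3, 0, -3.15, -2.55, -0.3, 0, -3.15, -2.55, -0.3, 0, -3.15, -2.55, -0.3, 0, -3.15, -2.55, -0.3, 0, -3.15, -2.55, -0.3, 0, -3.15, -2.55, -0.3, 0, -3.15, -2.55, -0.3, 0, -3.15, -2.55, -0.3, 0, -3.15, -2.55, -0.3, 0, -3.15, -2.55, -0.3, 0, -3.15, -2.55, -0.3, 0], fingers=100)

```text
time: 1.15
ee_pos: [0.4534, 0.1971, 0.2588]
eef_rot: [0.143, 0.99, 0.0, 0.0]
ft_force: [1.5, 1.6, -0.0]
width: 0.0867
grip_force: 0.0
```

>>> arm_command(moves=[-3.15, -2.55, 0, 0, -3.15, -2.55, 0, 0, -3.15, -2.55, 0, 0, 0, 0, 0, 7, 0, 0, 0, 7, 0, 0, 0, 7, 0, 0, 0, 7, 0, 0, 0, 7, 0, 0, 0, 7, 0, 0, 0, 7, 0, 0, 0, 6])

```text
time: 2.07
ee_pos: [0.5216, 0.0989, 0.2583]
eef_rot: [0.586, 0.81, -0.0, -0.0]
ft_force: [0.7, -0.1, 0.9]
width: 0.0869
grip_force: 0.0
```

```bash
python3 - <<'E'
from h import *
s=r.read_state();c,k=snap('wrist','w1');print(s['time'],s['ee_pos'],s['joint_positions'],rot(s['eef_rot']).round(3))
S=s
for n,p in [('mouth',(.5667,-.035,.168)),('yel',(.5225,.0975,.18))]:
    q=rot(k['attitude']).T@(np.array(p)-k['origin']);print(n,k['cx']-k['fx']*q[0]/q[2],k['cy']+k['fy']*q[1]/q[2])
E
```

```text
2.0667 [0.52163318 0.09892868 0.25831606] [-0.71236627  0.09991568  0.47577747  1.67814282 -0.04661251  1.37516904
  0.0882968 ] [[-0.313  0.95  -0.   ]
 [ 0.95   0.313 -0.   ]
 [ 0.    -0.    -1.   ]]
mouth 280.30792811937044 336.99190336993354
yel 279.78525528106945 215.79986698530683
```

View pics/w1.png

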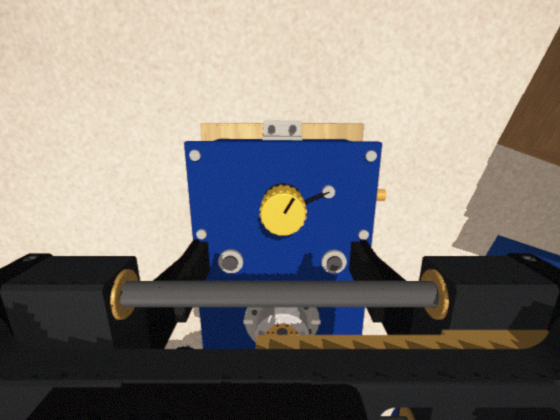

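The wrist picture shows the yellow cap's top centre at about (284,214). The tank's top edge is level at row 142, so the tank's yaw is about 18.2°.

```bash
python3 - <<'E'
from h import *
k=info('w1')
y=pt(k,284,213.5,.18);print(y)
for p in [(185,142),(382,142),(195,155),(371,156)]: print(pt(k,*p,.14))
T=np.array([[-.313,.95],[.95,.313]])
print('tool shift',T.T@(y[:2]-[.5216,.0989]))
E
```

```text
[0.52533573 0.10066704 0.18      ]
[0.41850654 0.1266247  0.14      ]
[0.59568579 0.18478859 0.14      ]
[0.43031313 0.11765556 0.14      ]
[0.59107267 0.16943317 0.14      ]
tool shift [0.0005094  0.00410203]
```

>>> arm_command(moves=[0, 0.4, 2, 0, 0, 0, 3, 0, 0, 0, 3, 0, 0, 0, 2.2, 0, 0, 0, 0, 0])

```text
time: 2.53
ee_pos: [0.5229, 0.0996, 0.1522]
eef_rot: [0.583, 0.813, -0.003, -0.002]
ft_force: [-1.0, -0.1, 0.3]
width: 0.087
grip_force: 0.0
```

>>> arm_command(moves=[0, 0, 0, 0, 0, 0, 0, 0, 0, 0, 0, 0, 0, 0, 0, 0, 0, 0, 0, 0, 0, 0, 0, 0, 0, 0, 0, 0, 0, 0, 0, 0], fingers=0, squeeze=20)

```text
time: 3.2
ee_pos: [0.5256, 0.1003, 0.1567]
eef_rot: [0.584, 0.812, 0.0, 0.0]
ft_force: [-1.0, -0.2, -0.2]
width: 0.0415
grip_force: 1.3
```

>>> arm_command(moves=[0, 0, 0, 0, 0, 0, 0, 0, 0, 0, 0, 0, 0, 0, 0, 6, 0, 0, 0, 6, 0, 0, 0, 6, 0, 0, 0, 6, 0, 0, 0, 6, 0, 0, 0, 6])

```text
time: 3.95
ee_pos: [0.5247, 0.1, 0.1566]
eef_rot: [0.808, 0.59, -0.001, -0.001]
ft_force: [-6.4, -1.3, 6.0]
width: 0.0394
grip_force: 20.0
```

```bash
python3 - <<'E'
from h import *
s=r.read_state();print(s['torque'],s['ft_force'],s['grip_force'],s['width'],s['ee_pos'],s['joint_positions'],s['eef_rot'])
E
```

```text
[-0.41142091  1.47667799  0.11638384] [-6.39298187 -1.2814274   5.98205161] 19.99212385620922 0.03938491354179066 [0.52465664 0.09997963 0.1566376 ] [-0.7522503   0.19046509  0.53772098  1.81232153 -0.1058968   1.16934309
 -0.49019246] [ 8.07612793e-01  5.89712134e-01 -9.16665873e-04 -5.78078511e-04]
```

>>> arm_command(moves=[0, 0, 0, 5, 0, 0, 0, 5, 0, 0, 0, 5])

```text
time: 4.2
ee_pos: [0.5246, 0.1, 0.1566]
eef_rot: [0.877, 0.48, -0.001, -0.0]
ft_force: [-6.6, -2.2, 5.4]
width: 0.0395
grip_force: 20.0
```

```bash
python3 -c "
from h import *
s=r.read_state();print(s['torque'],s['eef_rot'],s['ft_force'])"
```

```text
[-0.39945935  1.58732417  0.0462219 ] [ 8.77462855e-01  4.79643221e-01 -1.04572884e-03 -4.74626422e-04] [-6.58376362 -2.24127684  5.36215232]
```

>>> arm_command(moves=[0, 0, 0, 5, 0, 0, 0, 5, 0, 0, 0, 5])

```text
time: 4.45
ee_pos: [0.5249, 0.1004, 0.1566]
eef_rot: [0.932, 0.361, -0.001, -0.0]
ft_force: [-4.6, -1.2, 2.8]
width: 0.0394
grip_force: 20.0
```

```bash
python3 -c "
from h import *
s=r.read_state();print(s['torque'],s['eef_rot'],s['ft_force'])
snap('wrist','w2')"
```

```text
[-0.1774572   1.01600329  0.63150462] [ 9.32394248e-01  3.61442080e-01 -6.96677519e-04 -3.21682482e-04] [-4.62155802 -1.16393984  2.83177478]
```

View pics/w2.png

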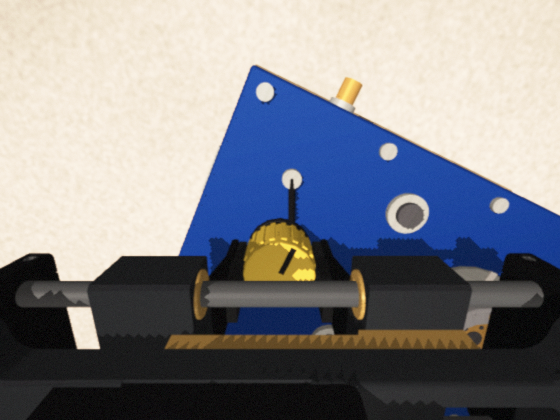

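The line on the cap turned with the gripper to about (287,262). The torque has jumped to 0.63 N m, so the stop is reached. I'll push a little further to confirm.

>>> arm_command(moves=[0, 0, 0, 5, 0, 0, 0, 3, 0, 0, 0, 0, 0, 0, 0, 0])

```text
time: 4.83
ee_pos: [0.5253, 0.1006, 0.1566]
eef_rot: [0.954, 0.299, -0.0, -0.0]
ft_force: [-4.1, 1.2, 3.2]
width: 0.0395
grip_force: 20.0
```

```bash
python3 -c "
from h import *
s=r.read_state();print(s['torque'],s['eef_rot'],s['ft_force'],s['ee_pos'],s['joint_positions'])"
```

```text
[0.14396066 0.90689296 0.23846022] [ 9.54280582e-01  2.98912152e-01 -2.10227228e-04 -2.28170991e-04] [-4.11036091  1.16639914  3.19435005] [0.5253181  0.10060989 0.15657357] [-0.81577496  0.19687266  0.61023654  1.81478872 -0.12260339  1.16796657
 -1.13003919]
```

>>> arm_command(moves=[0, 0, 0, 0, 0, 0, 0, 3, 0, 0, 0, 3, 0, 0, 0, 0], squeeze=35)

```text
time: 5.17
ee_pos: [0.5254, 0.1005, 0.1566]
eef_rot: [0.969, 0.247, -0.0, -0.0]
ft_force: [-3.7, 1.2, 3.5]
width: 0.0393
grip_force: 35.0
```

```bash
python3 -c "
from h import *
s=r.read_state();print(s['torque'],s['eef_rot'],s['ft_force'],s['ee_pos'])"
```

```text
[0.18345764 0.95018625 0.68185663] [ 9.69038728e-01  2.46908722e-01 -9.58191682e-05 -1.28808689e-04] [-3.67705424  1.21912636  3.49770869] [0.5254488  0.10053671 0.15658882]
```

>>> arm_command(moves=[0, 0, 0, 0, 0, 0, 0, 0, 0, 0, 0, 0, 0, 0, 0, 0, 0, 0, -2, 0, 0, 0, -4, 0, 0, 0, -4, 0, 0, 0, 0, 0], fingers=100)

```text
time: 5.83
ee_pos: [0.5287, 0.1003, 0.2638]
eef_rot: [0.969, 0.247, 0.005, -0.001]
ft_force: [1.1, 0.2, 0.5]
width: 0.0833
grip_force: 0.0
```

>>> arm_command(moves=[-0.64, 3.44, 0, 0, -0.64, 3.44, 0, 0, -0.64, 3.44, 0, 0, -0.64, 3.44, 0, 0, 0, 0, 0, -2, 0, 0, 0, -4, 0, 0, 0, -4, 0, 0, 0, 0])

```text
time: 6.5
ee_pos: [0.569, -0.0333, 0.2564]
eef_rot: [0.943, 0.332, 0.0, 0.0]
ft_force: [0.3, 0.7, -0.5]
width: 0.0871
grip_force: 0.0
```

```bash
python3 - <<'E'
from h import *
s=r.read_state();im,k=snap('wrist','w3');print(s['time'],s['ee_pos'],s['eef_rot'],s['joint_positions'])
q=rot(k['attitude']).T@(np.array([.569,-.0324,.168])-k['origin']);u,v=k['cx']-k['fx']*q[0]/q[2],k['cy']+k['fy']*q[1]/q[2];print(u,v)
x0,y0=int(u)-75,int(v)-60;print(x0,y0)
cv2.imwrite('pics/w3c.png',cv2.resize(im[y0:y0+115,x0:x0+150,::-1],None,fx=5,fy=5,interpolation=cv2.INTER_CUBIC))
E
```

```text
6.5 [ 0.56899125 -0.03332947  0.25637099] [9.43393412e-01 3.31675839e-01 1.60791704e-06 9.27837366e-05] [-0.62763035  0.21943162  0.71514654  1.59303343 -0.14561717  1.3836192
 -0.79184304]
277.3470501934661 210.41401646421184
202 150
```

View pics/w3c.png

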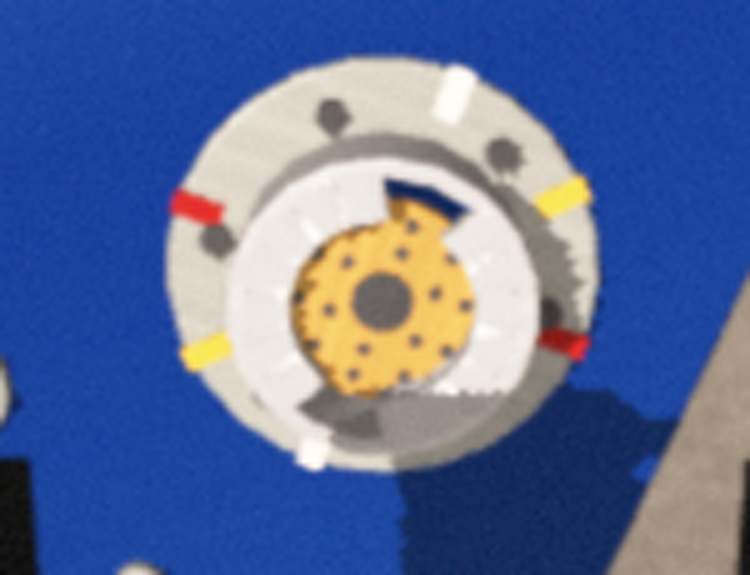

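The mouth's centre is at crop (384,303), i.e. pixel (278.8,210.6). The white slot marks are at crop (455,95) and (313,452).

```bash
python3 - <<'E'
from h import *
k=info('w3');g=lambda u,v,z:pt(k,202+u/5,150+v/5,z)
print(g(384,303,.168)); a,b=g(455,95,.144),g(313,452,.144);d=a-b;print((a+b)/2,np.degrees(np.arctan2(d[1],d[0])),np.linalg.norm(d))
for p in [(227,302),(541,302)]:print(g(*p,.168))
E
```

```text
[ 0.56968572 -0.03354006  0.168     ]
[ 0.56700043 -0.03501213  0.144     ] 17.833931786848037 0.07896593761541199
[ 0.5520264  -0.01118132  0.168     ]
[ 0.5876471  -0.05566587  0.168     ]
```

>>> arm_command(moves=[-3.18, 1.64, 0, 0, -3.18, 1.64, 0, 0, -3.18, 1.64, 0, 0, -3.18, 1.64, 0, 0, -3.18, 1.64, 0, 0, -3.18, 1.64, 0, 0, -3.18, 1.64, 0, 0, 0, 0, 1, -6.9, 0, 0, 1, -6.9, 0, 0, 1, -6.9, 0, 0, 1, -6.9, 0, 0, 1, -6.9])

```text
time: 7.55
ee_pos: [0.4665, -0.2614, 0.2061]
eef_rot: [0.802, 0.597, 0.0, 0.0]
ft_force: [-0.1, -0.1, -1.1]
width: 0.0871
grip_force: 0.0
```

>>> arm_command(moves=[0, 0, 1, -6.9, 0, 0, 1, -6.9, 0, 0, 1, -6.9, 0, 0, 1, -6.9, 0, 0, 0, -6.9, 0, 0, 0, 0, 0, 0, 0, 0])

```text
time: 8.13
ee_pos: [0.4665, -0.2615, 0.1667]
eef_rot: [0.593, 0.805, 0.0, 0.0]
ft_force: [-0.1, -0.6, -0.4]
width: 0.0871
grip_force: 0.0
```

```bash
python3 - <<'E'
from h import *
s=r.read_state();im,k=snap('wrist','w4');print(s['time'],s['ee_pos'],s['eef_rot'],s['joint_positions'])
cv2.imwrite('pics/w4c.png',cv2.resize(im[130:300,160:385,::-1],None,fx=3.5,fy=3.5,interpolation=cv2.INTER_CUBIC))
E
```

```text
8.1333 [ 0.46651972 -0.26153279  0.1666787 ] [5.93000438e-01 8.05202115e-01 7.74195107e-05 1.68957641e-04] [-0.2232671   0.19808627  0.73323894  1.80805336 -0.14254535  1.18867587
  0.85481629]
```

View pics/w4c.png

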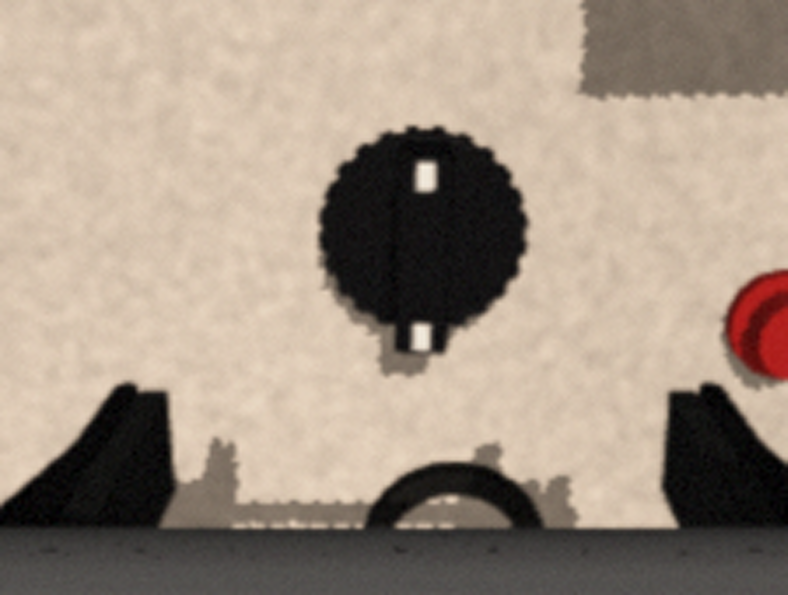

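The cap's white marks are at crop (426,176) and (422,337). The red plug is at about (785,325) and the seal at the bottom.

```bash
python3 - <<'E'
from h import *
k=info('w4');s=r.read_state();g=lambda u,v,z:pt(k,160+u/3.5,130+v/3.5,z)
a,b=g(426,176,.05),g(422,337,.05);d=a-b;m=(a+b)/2
print(m,np.degrees(np.arctan2(d[1],d[0])),np.linalg.norm(d))
T=rot(s['eef_rot']);print('cap',T.T@(m-s['ee_pos']));print('tool az',np.degrees(np.arctan2(T[1,0],T[0,0])))
for n,p in [('plug',g(790,325,.022)),('seal',g(455,490,.01))]:print(n,p,T.T@(p-s['ee_pos']))
E
```

```text
[ 0.46896472 -0.26299492  0.05      ] 105.97950155771409 0.04812422796443163
cap [-0.00206685  0.00173965  0.11682963]
tool az 107.24847136211517
plug [ 0.59087103 -0.25732458  0.022     ] [-0.03279096  0.11982842  0.14490763]
seal [ 0.50863176 -0.35235412  0.01      ] [-0.09915823  0.01310277  0.15686316]
```

>>> arm_command(moves=[-0.2, 0.2, 3, 1.3, 0, 0, 3.5, 0, 0, 0, 3.5, 0, 0, 0, 2.5, 0, 0, 0, 1, 0, 0, 0, 0.4, 0, 0, 0, 0, 0, 0, 0, 0, 0])

```text
time: 8.85
ee_pos: [0.47, -0.2632, 0.029]
eef_rot: [0.6, 0.8, 0.0, 0.001]
ft_force: [0.2, 0.6, 0.5]
width: 0.0869
grip_force: 0.0
```

>>> arm_command(moves=[0, 0, 0, 0, 0, 0, 0, 0, 0, 0, 0, 0, 0, 0, 0, 0, 0, 0, 0, 0, 0, 0, 0, 0, 0, 0, 0, 0, 0, 0, 0, 0, 0, 0, 0, 0, 0, 0, 0, 0, 0, 0, 0, 0, 0, 0, 0, 0], fingers=0, squeeze=30)

```text
time: 9.85
ee_pos: [0.4689, -0.2627, 0.0275]
eef_rot: [0.6, 0.8, 0.0, -0.0]
ft_force: [-0.7, 0.2, -0.9]
width: 0.0158
grip_force: 30.0
```

>>> arm_command(moves=[0, 0, -1.5, 0, 0, 0, -3.5, 0, 0, 0, -4, 0, 0, 0, -4, 0, 0, 0, -4, 0, 0, 0, -4, 0, 0, 0, -2.5, 0, 0, 0, 0, 0], squeeze=45)

```text
time: 10.52
ee_pos: [0.4707, -0.264, 0.268]
eef_rot: [0.6, 0.8, 0.002, 0.004]
ft_force: [-0.2, -0.3, -1.1]
width: 0.016
grip_force: 45.0
```

>>> arm_command(moves=[2.74, 2.29, 0, 0, 2.74, 2.29, 0, 0, 2.74, 2.29, 0, 0, 2.74, 2.29, 0, 0, 2.74, 2.29, 0, 0, 2.74, 2.29, 0, 0, 2.74, 2.29, 0, 0, 0, 0, 0, -3, 0, 0, 0, -6, 0, 0, 0, -6, 0, 0, 0, -6])

```text
time: 11.43
ee_pos: [0.5688, -0.0335, 0.2614]
eef_rot: [0.442, 0.897, -0.0, -0.001]
ft_force: [-0.3, 0.6, -0.6]
width: 0.0158
grip_force: 45.0
```

>>> arm_command(moves=[0, 0, 0, -7, 0, 0, 0, -7, 0, 0, 0, -7, 0, 0, 0, -7, 0, 0, 0, -7, 0, 0, 0, -7, 0, 0, 0, -7, 0, 0, 0, -7, 0, 0, 0, -7, 0, 0, 0, -5, 0, 0, 0, -2.7, 0, 0, 0, 0])

```text
time: 12.43
ee_pos: [0.5687, -0.0338, 0.2615]
eef_rot: [-0.157, 0.988, 0.0, -0.001]
ft_force: [0.3, 0.5, 0.2]
width: 0.0159
grip_force: 45.0
```

```bash
python3 - <<'E'
from h import *
s=r.read_state();im,k=snap('wrist','w5');im2,k2=snap('side','d5');snap('scene','s5')
T=rot(s['eef_rot']);print(s['time'],s['ee_pos'],np.degrees(np.arctan2(T[1,0],T[0,0])),s['joint_positions'],s['ft_force'],s['torque'],s['width'])
print(T.T@(np.array([.5693,-.0335,.168])-s['ee_pos']))
a=cv2.resize(im[120:300,180:380,::-1],None,fx=2,fy=2);b=cv2.resize(im2[100:235,235:370,::-1],None,fx=2.9,fy=2.9)[:360]
cv2.imwrite('pics/c5.png',np.hstack([a,b[:360]])if b.shape[0]>=360 else a)
E
```

```text
12.4333 [ 0.56870399 -0.03375021  0.26149094] -161.91094713738988 [-0.38600501  0.19377649  0.42501431  1.57273669 -0.08073974  1.39392871
  1.93281432] [0.3042887  0.5364579  0.22120164] [0.03621438 0.02856039 0.0374936 ] 0.015858842243606973
[-7.68705695e-04  8.44170703e-06  9.34900177e-02]
```

View pics/c5.png

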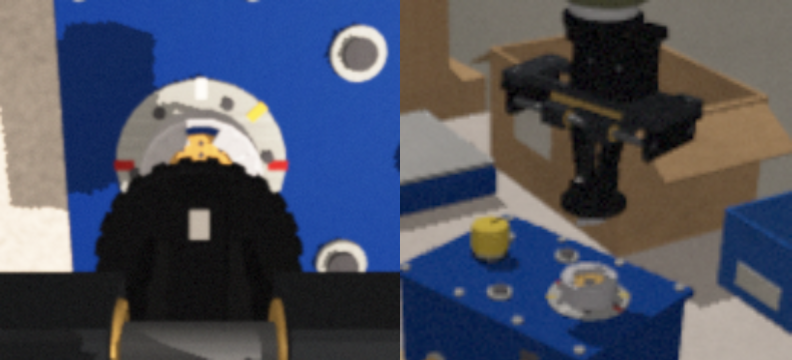

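```bash
python3 - <<'E'
from h import *
k=info('w5');s=r.read_state();T=rot(s['eef_rot'])
for n,p in [('mark',pt(k,280,232,.284)),('discedge',pt(k,280,201.5,.258)),('neckw',pt(k,280.5,164,.144))]: print(n,T.T@(p-s['ee_pos']),p)
E
```

```text
mark [ 0.02524808 -0.0005117  -0.02200365] [ 0.54503419 -0.0419452   0.284     ]
discedge [ 0.03420205 -0.00049515  0.00400258] [ 0.53648678 -0.0446727   0.258     ]
neckw [0.03919022 0.00021472 0.11800626] [ 0.53143638 -0.04552066  0.144     ]
```

>>> arm_command(moves=[-0.2, 0, 1, 0, 0, 0, 2, 0, 0, 0, 2, 0, 0, 0, 1, 0, 0, 0, 0.6, 0, 0, 0, 0.4, 0, 0, 0, 0, 0, 0, 0, 0, 0])

```text
time: 13.25
ee_pos: [0.5713, -0.033, 0.1931]
eef_rot: [-0.156, 0.988, 0.0, 0.0]
ft_force: [0.7, -0.1, -0.8]
width: 0.0161
grip_force: 45.0
```

>>> arm_command(moves=[0, 0, 0.2, 0, 0, 0, 0.2, 0, 0, 0, 0, 0, 0, 0, 0, 0])

```text
time: 13.58
ee_pos: [0.571, -0.0331, 0.1887]
eef_rot: [-0.156, 0.988, 0.0, 0.0]
ft_force: [-0.1, 0.1, -0.5]
width: 0.0157
grip_force: 45.0
```

>>> arm_command(moves=[0, 0, 0.1, 0, 0, 0, 0.1, 0, 0, 0, 0, 0, 0, 0, 0, 0])

```text
time: 13.92
ee_pos: [0.5711, -0.0331, 0.1867]
eef_rot: [-0.156, 0.988, 0.0, 0.0]
ft_force: [-0.3, 0.6, 1.8]
width: 0.016
grip_force: 45.0
```

>>> arm_command(moves=[0, 0, 0.1, 0, 0, 0, 0.1, 0, 0, 0, 0.1, 0, 0, 0, 0.1, 0, 0, 0, 0, 0, 0, 0, 0, 0])

```text
time: 14.42
ee_pos: [0.5712, -0.0331, 0.183]
eef_rot: [-0.156, 0.988, 0.0, 0.0]
ft_force: [-2.1, 0.4, 6.5]
width: 0.0154
grip_force: 45.0
```

```bash
python3 -c "
from h import *
s=r.read_state();print(s['torque'],s['eef_rot'],s['ft_force'],s['ee_pos'])"
```

```text
[ 0.11074716  0.46434239 -0.01429005] [-1.56162112e-01  9.87731383e-01  5.33719347e-05  3.27307393e-04] [-2.05565262  0.3813895   6.45580725] [ 0.57119756 -0.03307746  0.1829598 ]
```

>>> arm_command(moves=[0, 0, 0.05, 0, 0, 0, 0, 4, 0, 0, 0, 5, 0, 0, 0, 5, 0, 0, 0, 5, 0, 0, 0, 0])

```text
time: 14.92
ee_pos: [0.5716, -0.0333, 0.1827]
eef_rot: [0.012, 1.0, -0.0, 0.001]
ft_force: [-0.2, 0.1, 7.8]
width: 0.0155
grip_force: 45.0
```

```bash
python3 -c "
from h import *
s=r.read_state();T=rot(s['eef_rot']);print(s['torque'],np.degrees(np.arctan2(T[1,0],T[0,0])),s['ft_force'],s['ee_pos'])"
```

```text
[-0.07913401  0.12921424  0.00993689] 178.6308449266275 [-0.19283499  0.07563485  7.80139205] [ 0.57157948 -0.03330903  0.182731  ]
```

>>> arm_command(moves=[0, 0, 0, 5, 0, 0, 0, 5, 0, 0, 0, 5, 0, 0, 0, 5, 0, 0, 0, 3.6, 0, 0, 0, 2, 0, 0, 0, 0, 0, 0, 0, 0, 0, 0, 0, 0])

```text
time: 15.67
ee_pos: [0.5716, -0.0333, 0.1827]
eef_rot: [0.23, 0.973, 0.0, 0.001]
ft_force: [0.0, -0.7, 7.6]
width: 0.0158
grip_force: 45.0
```

```bash
python3 - <<'E'
from h import *
s=r.read_state();T=rot(s['eef_rot']);print(s['torque'],np.degrees(np.arctan2(T[1,0],T[0,0])),s['ft_force'],s['ee_pos'],s['time'])
a,_=snap('wrist','w6');b,_=snap('side','d6')
cv2.imwrite('pics/c6.png',np.hstack([cv2.resize(a[120:300,180:380,::-1],None,fx=2,fy=2),cv2.resize(b[130:255,235:370,::-1],(389,360))]))
E
```

```text
[-0.06588193  0.12356035 -0.08637404] 153.35476103634934 [ 0.04576197 -0.70827966  7.58897379] [ 0.57159627 -0.03326843  0.18273295] 15.6667
```

View pics/c6.png

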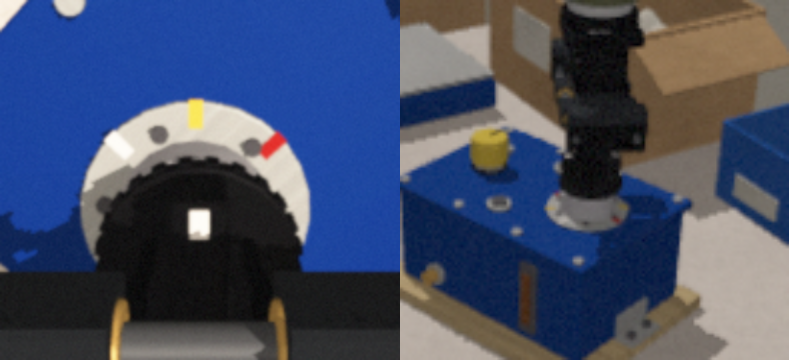

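The bar's white mark (200,224) is in line with the yellow vent mark (196,113), and the cap is seated in the neck, held and pressed with 7.6 N.

```bash
python3 -c "
from bench import r
print(r.close_job())"
```

```text
the job is handed in; nothing more can be done
None
```

The yellow cap is screwed clockwise to its stop, and the filler cap is pressed into the neck, turned about 45° to the yellow vent mark and still gripped; the job is handed in, but no verdict came back.

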